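# Load the dish mixer and press its keyed coupling home

## Robot

A 7-joint arm with a two-finger parallel gripper is mounted at the origin on a cart in front of the work surface, level with it; the furniture and walls round the work are solid. World frame = base frame: x ahead of the robot, y to its left, z up, the work surface at z = 0. Lengths are in mm, angles in rad, forces in N, time in s.
With the tool pointing down it reaches from about 400 to 900 mm from the base axis. Payload 5.6 kg.
Tool frame: the origin (TCP) lies midway between the tips of the shut fingers; the grasp point (between the pads) lies pinch_z behind it (pinch_z is the distance from the TCP to the grasp point, in mm); z points along the fingers, y is the line along which they close (so a half turn about z gives the same grasp; the last joint's range is limited). The gripper opens to 92 mm and grips with 3 to 60 N. Pads are 20 mm wide; open, the fingers measure 128 mm over their backs; the gripper's body (75 mm by 189 mm) begins 69 mm behind the grasp point.
Start: joints at [1.114, 0.468, -0.012, 1.603, 0.006, 1.071, -0.056], TCP at [261.32, -595.164, 214.592] pointing down, gripper open.
Joint ranges: [-2.53, 2.53], [-0.31, 2.02], [-1.57, 1.55], [0.28, 2.44], [-1.29, 4.43], [0.15, 1.84], [-2.92, 2.92]. Speed limits (rad/s): [2.57, 2.57, 3.14, 3.14, 3.14, 3.14, 3.14].

## Interface

Orientations are given as a unit quaternion [w, x, y, z].
In Python, from station import * gives the robot as it stands.
- The arm moves only by the tool send_rows, never from a script. Its argument "steps" is a list of rows, each a list of 3 entries, a list of its own where there are three numbers: the shift along the tool's x, y, z in cm, then the turn, a rotation vector about the tool's x, y, z in degrees, then the opening, from -1 (shut) to 1 (fully open). A call has 1 to 20 rows; each row shifts and turns the commanded pose from where the row before left it, along the tool's axes as they then stand; what a row does not reach is not made up. A row lasts 1/10 s, in which the tool goes at most 50 mm and 8.59 degrees, less where a joint would pass 70% of its speed; a pose out of reach is approached as far as the arm can. A call with a gripper value outside its range is refused whole. The fingers move at their own pace and stop on an object; the grip force is fixed at half the most. Time passes only in rows, so rows that do not move let the fingers close. It gives the time, the measured TCP pose, the force, the opening and the grip force at its end, in the units of the state.
- get_state(): the state, without advancing time (a new reading comes with each control period).
- grab_frame(name): name is "scene" or "top" or "wrist"; returns the picture (384x512x3 uint8, red, green, blue); there is no depth.
- camera_model(name): a dict with "intrinsics" (3x3 intrinsics, pixels), "D" ([k1, k2, p1, p2, k3] as OpenCV has them; the pictures are not rectified), "world_to_cam" (4x4, takes a point from world to camera coordinates); the wrist camera has in their place "mount" (4x4, takes a point from camera to tool coordinates, whose origin is the TCP and whose axes are the flange's). Camera axes: x right, y down, z forward; pixel columns grow to the right and rows downward; lengths in mm; the calibration is good to about 2 mm. A picture is of the moment at which its call begins: read the wrist's pose just before it. camera_model takes no time and is no camera call.
- close_job(): hands the job in; it is judged then, once.
The state is a dict: "clock": time; "joint_pos": joint angles; "joint_vel": joint speeds; "effort": joint torques, N m; "tool_pos": TCP position; "ee_rot": TCP orientation; "wrist_force": force on the tool from outside, world axes, zero at the start; "ft_torque": the same for the moment, N m; "width": finger opening in mm; "finger_force": force on a finger pad.
Only numpy, scipy, OpenCV 4.12 (cv2) and the standard library are available. Lean on these libraries where they do the work, as an engineer would, in place of code of your own. Each camera call takes 0.05 s, during which the arm holds its last target. There are 200 camera calls.

## Task

Take the two culture dishes from their stack and lay one flat in each of the mixer's two ringed places, so that they make a balanced row on either side of the hub. Then lift the keyed coupling shaft out of its stand by its black wing and push it into the sprung hub, turning it until the key slips into the keyway and the flange is fully home on the hub. Finish while still holding the shaft's wing and pushing the hub well down against its spring, almost to its stop; do not let go, and leave the dropper bottle and the specimen cup behind the mixer where they are.

Things in the scene. Friction and masses are not known exactly. Their poses are not given: they have to be found in the camera images.
- dish_low_center (a point): Lower dish of a stack of two alike, closed, pale culture dishes (round, 60 mm across, 14 mm high, 22 g, they merely lie on each other) standing on the worktop. Point at the dish's centre, half-way up (7 mm above its underside); z up.
- dish_top_center (a point): Upper dish of the same stack, same size; point at its centre, half-way up; z up. Either dish may go in either place.
- place_left (a point): Dish place on the mixer's left (+y of the mixer): a round seat inside a low black locating ring (66 mm inner, 73 mm outer diameter, 3 mm high). Point at the centre of the seat on the tray surface, 42 mm above the worktop; axes as mixer. Gripping a dish across the mixer's short side (x) keeps the fingers clear of the hub.
- place_right (a point): The other dish place, on the right (-y of the mixer), 150 mm from the first; point and axes as for place_left.
- hub_face (a point): Aluminium hub, 49 mm across, 10 mm above the tray when up. Point on its axis at the upper face (52 mm above the worktop when up); z up, x horizontal from the axis toward the keyway. Bore 20.4 mm across, at least 32 mm deep; one keyway 9 mm wide, cut down from the face, reaching 17 mm from the axis. It resists turning up to 0.8 N m and slides down on a spring.
- hub (a joint): How far the hub is pushed down, m: 0 up, 0.008 at its stop. The spring takes about 4 N to start and 8 N at the stop.
- shaft_grip (a point): Keyed coupling shaft, about 90 to 140 g, upright in a fixed grey stand. Point at the centre of its black wing, a flat upright grip 36 mm long (x), 14 mm thick (y), 40 mm high; pinch it across the 14 mm. z up along the shaft, x toward the key. The steel flange (40 mm across, 5 mm thick) lies directly below the wing; a small nose on it, reaching 26 mm from the axis, points the same way as the key.
- shaft_seat (a point): Point on the shaft's axis at the flange's underside, 25 mm below shaft_grip; same axes. Below it a round shaft 18 mm across, 28 mm long, last 3 mm conical; the key, 6 mm wide, reaching 15 mm from the axis at +x, runs from the flange down 14 mm, so the lowest 14 mm is plain and enters the bore before the key meets the hub. Home: this point at hub_face, both x axes alike.
- oil: Small dropper bottle, 35 mm across, 86 mm high, bystander behind the mixer; origin under its centre.
- cup: Specimen cup with screw lid, 62 mm across, 72 mm high, bystander behind the mixer; origin under its centre.
- mixer: Fixed dark grey housing, 96 mm (x) by 232 mm (y), tray surface 42 mm above the worktop, small bright control panel on its front. Origin under its centre; x across its short side (away from the robot), y along its length, z up. The hub stands at the middle, the two dish places 75 mm either side of it along y.
- microscope: Fixed microscope to the right of the work, an obstacle 449 mm high: its stage (190 to 215 mm above the worktop) reaches 85 mm to the left (+y) of this origin, its low focus knobs 95 mm to the left. Origin under its centre; x away from the robot.
- stand: Fixed grey block, 52 x 52 mm, 18 mm high, with a round hole 19 mm across and 13 mm deep in which the shaft's plain end stands loosely. Origin under its centre.
- dish_low: The lower dish as a body; origin under its centre.
- dish_top: The upper dish as a body; origin under its centre.
- shaft: The coupling shaft as a body; origin at its lower tip, 53 mm below shaft_grip; same axes.
Things that resemble listed ones, but are neither listed nor needed, are in the scene too. What is shaped like the shaft but orange or yellow is not meant.

How it is judged (in metres and radians):
On the way, in this order (a step that is already met when the one before it is completed fails the run):
1. both dishes lie in the two ringed places, one in each, let go ((((horizontal distance between dish_low_center and place_left below 0.005 m and z of dish_low_center in the frame of place_left below 0.01 m) and (horizontal distance between dish_top_center and place_right below 0.005 m and z of dish_top_center in the frame of place_right below 0.01 m)) or ((horizontal distance between dish_low_center and place_right below 0.005 m and z of dish_low_center in the frame of place_right below 0.01 m) and (horizontal distance between dish_top_center and place_left below 0.005 m and z of dish_top_center in the frame of place_left below 0.01 m))) and angle between each of dish_low_center, dish_top_center's own z axis and vertical below 0.1 rad and contact force between the fingers and dish_low below 0.1 N and contact force between the fingers and dish_top below 0.1 N), for 0.2 s.
2. the shaft's key is in the keyway and its flange home on the hub (z of shaft_seat in the frame of hub_face below 0.003 m and horizontal distance between shaft_seat and hub_face below 0.004 m and angle between the x axis of shaft_seat and the x axis of hub_face, either way round below 0.2 rad), for 0.1 s.
At the end, for the whole second after the job is handed in: One dish lies flat in each place (within 5 mm of its centre and on the tray), the shaft is in the hub with its key in the keyway and its flange within 3 mm of the hub's face, and the fingers still hold the shaft (over 2 N) and keep the hub pushed down by more than 5 mm of its 8 mm (all of step 2 and (((horizontal distance between dish_low_center and place_left below 0.005 m and z of dish_low_center in the frame of place_left below 0.01 m) and (horizontal distance between dish_top_center and place_right below 0.005 m and z of dish_top_center in the frame of place_right below 0.01 m)) or ((horizontal distance between dish_low_center and place_right below 0.005 m and z of dish_low_center in the frame of place_right below 0.01 m) and (horizontal distance between dish_top_center and place_left below 0.005 m and z of dish_top_center in the frame of place_left below 0.01 m))) and angle between each of dish_low_center, dish_top_center's own z axis and vertical below 0.1 rad and value of joint hub above 0.005 m and contact force between the fingers and shaft above 2 N); the arm keeps its last pose, push and grip.
It fails at once if the dropper bottle is moved by more than 30 mm (distance of oil from where it was at the start of the episode above 0.03 m).
It fails at once if the specimen cup is moved by more than 30 mm (distance of cup from where it was at the start of the episode above 0.03 m).
It also fails if it takes over 67 s, if anything falls off the work surface, if the arm or the gripper's body presses on something with over 40 N, if the wrist force passes 120 N, or if a joint passes its speed limit or range.

## Working session

There is one attempt and no reset: what is moved stays moved. The work goes in short steps, Python scripts to look and compute and a tool call to move; the robot and the scene stay as the last step left them, time stands still between calls to the robot, and variables do not carry over. Pictures are saved under pics/ and viewed, at most 10 in all, crops included, and the job is handed in when it is done.

Besides the shell and the picture viewer there is one more tool, called after "Emit:" by a JSON object that holds its "method" and its "body", one argument or row to a line. send_rows: Moves the arm, as the interface text tells. Its arguments: {"type":"object","properties":{"steps":{"type":"array","items":{"type":"array"}}},"required":["steps"]}

```bash
ls; mkdir -p pics
python3 - <<'E'
from station import *
import cv2,numpy as np
s=get_state();print(s)
for n in ("scene","top"):
    im=grab_frame(n);cv2.imwrite(f"pics/{n}0.png",im[:,:,::-1]);
    m=camera_model(n);print(n,m)
print(camera_model("wrist"))
a=cv2.imread("pics/scene0.png");b=cv2.imread("pics/top0.png")
cv2.imwrite("pics/a_scene.png",cv2.resize(a,(800,600)));cv2.imwrite("pics/a_top.png",cv2.resize(b,(800,600)))
E
```

```text
pics
{'clock': 0.0, 'joint_pos': array([ 1.11402878,  0.46834332, -0.01157639,  1.60359385,  0.00601648,
        1.07143343, -0.05630883]), 'joint_vel': array([-1.67473518e-05, -1.38192137e-03,  2.00193277e-03,  1.95348543e-03,
       -1.28985602e-05, -4.14667507e-05,  5.24661630e-04]), 'effort': array([-4.44100488e-04, -5.20574963e+01, -1.29052653e-02, -2.43746048e+01,
       -5.66587632e-02,  1.72456977e-02,  1.87903374e-04]), 'tool_pos': array([ 261.02426866, -594.65625957,  213.67465257]), 'ee_rot': array([-8.35075843e-04,  9.78684504e-01,  2.05367673e-01, -2.51460484e-04]), 'wrist_force': array([0.01651839, 0.44622532, 0.24680909]), 'ft_torque': array([-0.02190827, -0.05975517,  0.02273014]), 'finger_force': 0.0, 'width': 91.8593947344142}
scene {'intrinsics': array([[429.19943469,   0.        , 251.70194094],
       [  0.        , 429.19943469, 185.77063276],
       [  0.        ,   0.        ,   1.        ]]), 'D': array([0.0223698, 0.       , 0.       , 0.       , 0.       ]), 'world_to_cam': array([[-5.27090487e-01, -8.49473000e-01,  2.39006476e-02,
         4.95297568e+02],
[... 763 characters left out ...]
  8.45398323e+02],
       [ 0.00000000e+00,  0.00000000e+00,  0.00000000e+00,
         1.00000000e+00]])}
{'intrinsics': array([[336.29623277,   0.        , 259.2903512 ],
       [  0.        , 336.29623277, 191.00783064],
       [  0.        ,   0.        ,   1.        ]]), 'D': array([0.01715087, 0.        , 0.        , 0.        , 0.        ]), 'mount': array([[ 8.39302684e-04, -9.60062334e-01, -2.79784937e-01,
         8.03992613e+01],
       [ 9.99999523e-01,  6.66048457e-04,  7.14313820e-04,
        -2.44841660e-01],
       [-4.99435468e-04, -2.79785403e-01,  9.60062435e-01,
        -1.69393436e+02],
       [ 0.00000000e+00,  0.00000000e+00,  0.00000000e+00,
         1.00000000e+00]])}
```

View pics/a_scene.png

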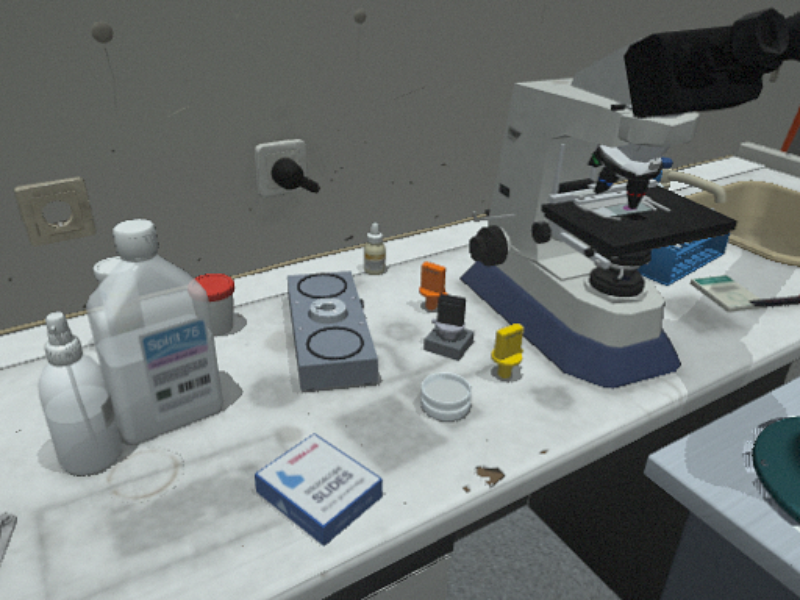

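View pics/a_top.png

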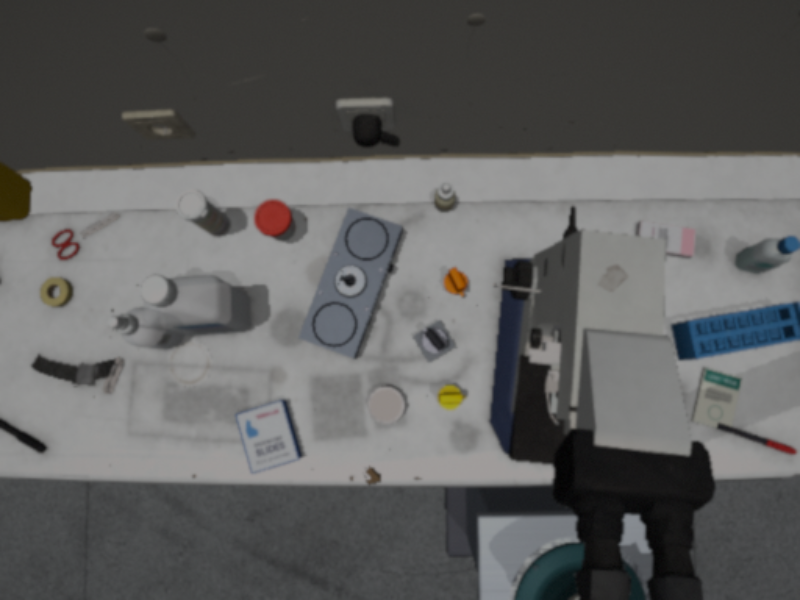

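```bash
python3 -c "
import station;print([x for x in dir(station) if x[0]!='_']);print(getattr(station,'pinch_z',None))"
```

```text
['MotionError', 'camera_model', 'close_job', 'get_state', 'grab_frame', 'pinch_z']
18.700000000000003
```

```bash
cat > h.py <<'E'
from station import *
import cv2,numpy as np
from scipy.spatial.transform import Rotation as R
def cam(n,s=None):
    m=camera_model(n);K,D=m["intrinsics"],m["D"]
    if n!="wrist": return K,D,m["world_to_cam"]
    T=np.eye(4);q=s["ee_rot"];T[:3,:3]=R.from_quat(np.r_[q[1:],q[0]]).as_matrix();T[:3,3]=s["tool_pos"]
    return K,D,np.linalg.inv(T@m["mount"])
def onplane(c,uv,z):
    K,D,W=c;uv=np.asarray(uv,float).reshape(-1,1,2)
    p=cv2.undistortPoints(uv,K,D).reshape(-1,2);d=np.c_[p,np.ones(len(p))]@W[:3,:3]
    o=-W[:3,:3].T@W[:3,3];return o+d*((z-o[2])/d[:,2])[:,None]
def proj(c,P):
    K,D,W=c;P=np.asarray(P,float).reshape(-1,3)
    return cv2.projectPoints(P,cv2.Rodrigues(W[:3,:3])[0],W[:3,3],K,D)[0].reshape(-1,2)
def tooldelta(s,target):  # world shift -> tool axes, cm
    q=s["ee_rot"];return R.from_quat(np.r_[q[1:],q[0]]).inv().apply(np.asarray(target)-s["tool_pos"])/10
def yawy(s): # world angle of tool y axis (deg)
    q=s["ee_rot"];v=R.from_quat(np.r_[q[1:],q[0]]).apply([0,1,0]);return np.degrees(np.arctan2(v[1],v[0]))
E
python3 - <<'E'
from h import *
c=cam("top")
pts={"ringA":((367,239),42),"ringB":((335,324),42),"hub":((350,281),52),"dish":((387,402),28),"shaft_wing":((433,337),85),"stand":((435,340),18),"orange":((456,281),70),"yellow":((450,397),60),"oil":((445,192),80),"cup":((273,217),72)}
for k,(p,z) in pts.items(): print(k,onplane(c,np.array(p)*.64,z)[0].round(1))
b=cv2.imread("pics/top0.png");cv2.imwrite("pics/crop1.png",cv2.resize(b[110:290,170:330],None,fx=3.3,fy=3.3,interpolation=cv2.INTER_CUBIC))
s=get_state();q=s["ee_rot"];print(R.from_quat(np.r_[q[1:],q[0]]).as_matrix().round(3),yawy(s))
E
```

```text
ringA [600.3 333.   42. ]
ringB [460.3 384.9  42. ]
hub [528.7 359.5  52. ]
dish [334.9 302.3  28. ]
shaft_wing [434.6 228.2  85. ]
stand [434.2 223.4  18. ]
orange [523.  190.2  70. ]
yellow [343.2 202.9  60. ]
oil [665.5 204.6  80. ]
cup [632.7 483.3  72. ]
[[ 0.916  0.402 -0.001]
 [ 0.402 -0.916  0.001]
 [-0.    -0.002 -1.   ]] -66.29331820022514
```

View pics/crop1.png

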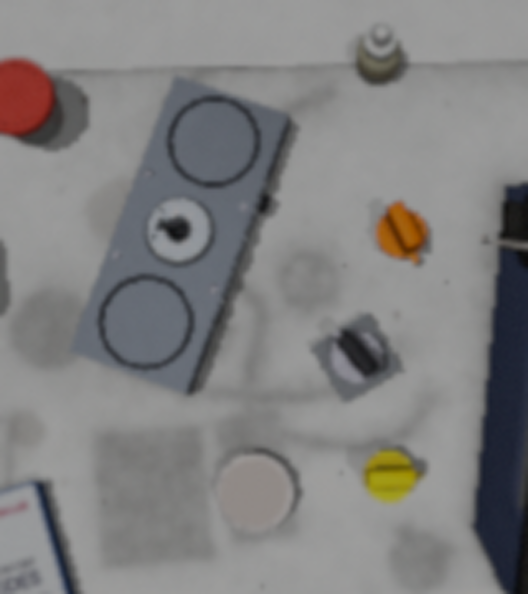

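Run:
```python
from h import *
c=cam("top")
for n in("top","scene"):
    W=cam(n)[2];print(n,-W[:3,:3].T@W[:3,3])
f=lambda p,z:onplane(c,np.array(p)*.64,z)[0].round(0)
for p,z in [((520,280),100),((520,280),130),((500,430),0),((512,262),20),((575,235),350),((665,235),350),((560,450),400),((705,460),400),((600,590),400),((670,590),400),((580,590),0),((590,335),449),((690,450),449),((560,280),210),((545,400),210)]: print(p,z,f(p,z))
def tri(a,b):
    P=[];
    for n,p in(("scene",a),("top",b)):
        K,D,W=cam(n);u=cv2.undistortPoints(np.array([[p]],float)*.64,K,D).reshape(2);P.append((W[:3],u))
    X=cv2.triangulatePoints(P[0][0],P[1][0],P[0][1],P[1][1]);return (X[:3]/X[3]).ravel().round(0)
print("turret left",tri((627,65),(560,450)),tri((690,100),(700,455)))
print(tri((515,85),(575,235)), tri((680,120),(600,450)))
```

```text
top [377.49184575 248.32287465 921.33642748]
scene [-173.35854683  705.28406801  520.76264827]
(520, 280) 100 [518.  95. 100.]
(520, 280) 130 [513. 101. 130.]
(500, 430) 0 [286. 119.   0.]
(512, 262) 20 [562.  93.  20.]
(575, 235) 350 [523.  81. 350.]
(665, 235) 350 [522. -16. 350.]
(560, 450) 400 [307. 120. 400.]
(705, 460) 400 [294. -16. 400.]
(600, 590) 400 [181.  88. 400.]
(670, 590) 400 [178.  23. 400.]
(580, 590) 0 [30. -3.  0.]
(590, 335) 449 [410. 102. 449.]
(690, 450) 449 [311.  22. 449.]
(560, 280) 210 [498.  64. 210.]
(545, 400) 210 [344.  90. 210.]
turret left [307. 118. 386.] [306. -29. 340.]
[531.  70. 315.] [289.  53. 324.]
```

Candidates for the shaft, in crop pixels: black wing in the grey stand at (358,352), orange at (403,232) and yellow at (390,475). I choose the black one. The dish stack is at (256,490), ringed places at (213,142) and (146,322), hub at (180,230). The microscope head blocks the way, so I rise first and then swing over it.

Emit:
{"method": "send_rows", "body": {
  "steps": [
    [[0, -2, -4.5], [0, 0, 0], 1],
    [[0, -2, -4.5], [0, 0, 0], 1],
    [[0, -2, -4.5], [0, 0, 0], 1],
    [[0, -2, -4.5], [0, 0, 0], 1],
    [[0, -2, -4.5], [0, 0, 0], 1],
    [[0, -2, -4.5], [0, 0, 0], 1],
    [[0, -2, -4.5], [0, 0, 0], 1],
    [[0, -2, -4.5], [0, 0, 0], 1],
    [[4.7, 0, 0], [0, 0, -5.5], 1],
    [[4.7, 0, 0], [0, 0, -5.5], 1],
    [[4.7, 0, 0], [0, 0, -5.5], 1],
    [[0, 0, 0], [0, 0, 0], 1]
  ]
}}

```text
clock: 1.3
tool_pos: [324.9, -375.3, 574.0]
ee_rot: [-0.001, 0.937, 0.35, 0.001]
wrist_force: [0.1, -0.5, 0.1]
width: 91.5
finger_force: 0.0
```

Run:
```python
from h import *
s=get_state();print(s["joint_pos"].round(2),s["tool_pos"],np.linalg.norm(s["tool_pos"][:2]),yawy(s))
```

```text
[ 0.94  0.07 -0.16  1.34  0.01  1.74 -0.08] [ 324.94511153 -375.34907408  574.0475674 ] 496.4637478443074 -49.02712727854951
```

Emit:
{"method": "send_rows", "body": {
  "steps": [
    [[4.7, 0, 0], [0, 0, -5.5], 1],
    [[4.7, 0, 0], [0, 0, -5.5], 1],
    [[4.7, 0, 0], [0, 0, -5.5], 1],
    [[4.7, 0, 0], [0, 0, -5.5], 1],
    [[4.7, 0, 0], [0, 0, -5.5], 1],
    [[4.7, 0, 0], [0, 0, -5.5], 1],
    [[4.7, 0, 0], [0, 0, -5.5], 1],
    [[4.7, 0, 0], [0, 0, -5.5], 1],
    [[4.7, 0, 0], [0, 0, -5.5], 1],
    [[4.7, 0, 0], [0, 0, -5.5], 1],
    [[4.7, 0, 0], [0, 0, -5.5], 1],
    [[4.7, 0, 0], [0, 0, -5.5], 1],
    [[4.7, 0, 0], [0, 0, -5.5], 1],
    [[4.7, 0, 0], [0, 0, -5.5], 1],
    [[4.7, 0, 0], [0, 0, -5.5], 1],
    [[4.7, 0, 0], [0, 0, -5.5], 1],
    [[0, 0, 0], [0, 0, 0], 1]
  ]
}}

```text
clock: 3.0
tool_pos: [416.0, 298.0, 574.9]
ee_rot: [-0.001, 0.431, 0.902, 0.001]
wrist_force: [-0.8, 0.7, 0.8]
width: 92.1
finger_force: 0.0
```

Run:
```python
from h import *
s=get_state();print(s["joint_pos"].round(2),s["tool_pos"],np.linalg.norm(s["tool_pos"][:2]),yawy(s))
q=s["ee_rot"];print(R.from_quat(np.r_[q[1:],q[0]]).as_matrix().round(3))
print(tooldelta(s,[400,290,300]))
```

```text
[ 0.04  0.17 -0.87  1.27  0.13  1.75 -0.12] [415.95416486 297.98725015 574.92114843] 511.67789527310674 38.93483623601961
[[-0.628  0.778 -0.001]
 [ 0.778  0.628  0.001]
 [ 0.002  0.    -1.   ]]
[ 0.33809189 -1.75418403 27.49196658]
```

Emit:
{"method": "send_rows", "body": {
  "steps": [
    [[0, 0.3, 4.7], [0, 0, 0], 1],
    [[0, 0.3, 4.7], [0, 0, 0], 1],
    [[0, 0.3, 4.7], [0, 0, 0], 1],
    [[0, 0.3, 4.7], [0, 0, 0], 1],
    [[0, 0.3, 4.7], [0, 0, 0], 1],
    [[0, 0.3, 4.7], [0, 0, 0], 1],
    [[0, 0.3, 4.7], [0, 0, 0], 1],
    [[0, 0, 0], [0, 0, 0], 1],
    [[0, 0, 0], [0, 0, 0], 1],
    [[0, 0, 0], [0, 0, 0], 1]
  ]
}}

```text
clock: 4.0
tool_pos: [438.6, 306.7, 248.1]
ee_rot: [0.001, 0.437, 0.899, 0.002]
wrist_force: [-0.3, 0.6, 0.4]
width: 91.9
finger_force: 0.0
```

Run:
```python
from h import *
import pickle
s=get_state();im=grab_frame("wrist")[:,:,::-1].copy();cv2.imwrite("pics/w1.png",im);pickle.dump(s,open("w1.pkl","wb"))
print(s["joint_pos"].round(2),s["tool_pos"])
c=cam("wrist",s)
for k,P in dict(ringA=[600,333,42],ringB=[460,385,42],hub=[529,360,52],dish=[335,302,28],wing=[434,228,85],stand=[434,223,18]).items(): print(k,proj(c,P)[0].round(0))
cv2.imwrite("pics/w1v.png",cv2.resize(im,(768,576),interpolation=cv2.INTER_CUBIC))
```

```text
[-0.01  0.36 -0.82  1.81  0.29  1.1  -0.26] [438.63786509 306.65540152 248.1318588 ]
ringA [377. 229.]
ringB [317. 122.]
hub [350. 179.]
dish [182. 110.]
wing [208. 228.]
stand [213. 210.]
```

View pics/w1v.png

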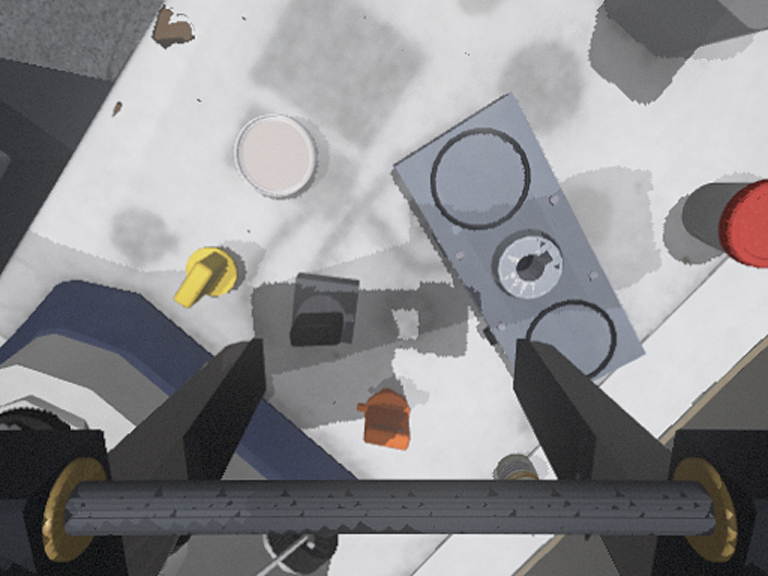

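The wrist view (768-wide) shows the stack at (275,155), rings at (480,177) and (571,338), and the hub at (530,265) with its keyway up-right at (548,252). The black shaft is at (320,310), the yellow one at (205,275) and the orange one at (385,418).

Run:
```python
from h import *
import pickle
s=pickle.load(open("w1.pkl","rb"));c=cam("wrist",s);im=cv2.imread("pics/w1.png")
g=cv2.cvtColor(im,cv2.COLOR_BGR2GRAY);b,gr,r=[im[:,:,i].astype(int) for i in range(3)]
def ell(mask,roi,z,name,out):
    x0,y0,x1,y1=roi;m=np.zeros_like(g);m[y0:y1,x0:x1]=(mask[y0:y1,x0:x1]*255).astype(np.uint8)
    cs,_=cv2.findContours(m,cv2.RETR_EXTERNAL,cv2.CHAIN_APPROX_NONE);k=max(cs,key=cv2.contourArea)
    P=onplane(c,k.reshape(-1,2),z)[:,:2]
    A=np.c_[2*P,np.ones(len(P))];q=np.linalg.lstsq(A,(P**2).sum(1),rcond=None)[0]
    rad=np.sqrt(q[2]+q[:2]@q[:2]);res=np.abs(np.linalg.norm(P-q[:2],axis=1)-rad)
    print(name,q[:2].round(1),"r",rad.round(1),"res",res.mean().round(2));cv2.drawContours(out,[k],-1,(0,255,0),1);return q[:2]
o=im.copy()
ell((r-b>6)&(g>140),(145,65,225,140),28,"dishface",o)
B=ell(g<60,(275,75,365,160),45,"ringB",o)
hub=ell(g>150,(325,150,380,203),52,"hub",o)
print("dish px",im[103,183],im[103,160],im[80,150], "tray",im[118,320])
# ringA partial
m=(g<60);ys,xs=np.nonzero(m[195:252,345:420]);
cv2.imwrite("pics/o1.png",cv2.resize(o[60:260,140:430],None,fx=2.6,fy=2.6,interpolation=cv2.INTER_NEAREST))
```

```text
dishface [332.2 308.3] r 24.0 res 0.34
ringB [460.  377.2] r 24.2 res 0.43
hub [531.  362.7] r 23.3 res 0.25
dish px [204 205 212] [199 197 200] [217 215 215] tray [168 154 148]
```

View pics/o1.png

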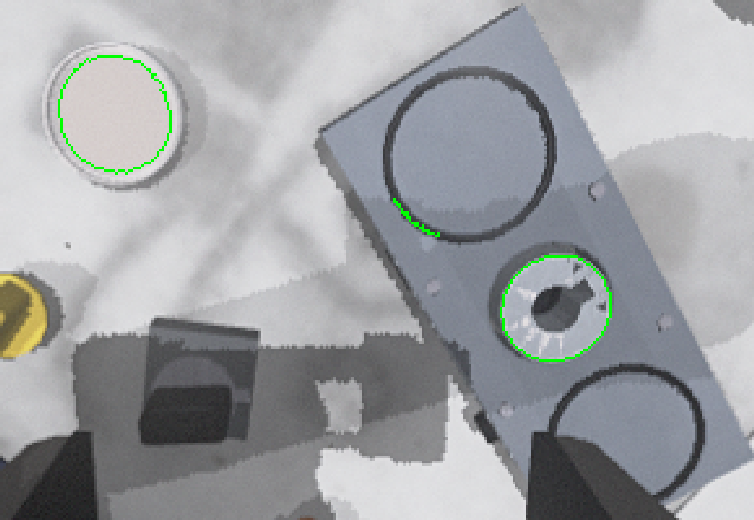

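```bash
cat >> h.py <<'E'
def ringfit(c,im,uv,z=45,half=60,rr=(30,40)):
    """centre of the black ring near pixel uv: dark line pixels cast to z, circle fit (robust)"""
    g=cv2.cvtColor(im,cv2.COLOR_BGR2GRAY);m=cv2.adaptiveThreshold(g,255,0,cv2.THRESH_BINARY_INV,21,25)
    ys,xs=np.nonzero(m);P=onplane(c,np.c_[xs,ys],z)[:,:2];q=np.asarray(onplane(c,uv,z)[0,:2])
    for t in (6,4,3,2.5,2.5,2.5):
        k=np.abs(np.linalg.norm(P-q,axis=1)-34.75)<t
        A=np.c_[2*P[k],np.ones(k.sum())];w=np.linalg.lstsq(A,(P[k]**2).sum(1),rcond=None)[0];q=w[:2]
    return q,np.sqrt(w[2]+q@q),k.sum()
E
python3 - <<'E'
from h import *
import pickle
s=pickle.load(open("w1.pkl","rb"));c=cam("wrist",s);im=cv2.imread("pics/w1.png")
B,rb,n=ringfit(c,im,(320,118));print("B",B,rb,n)
A,ra,n=ringfit(c,im,(381,225));print("A",A,ra,n, "mid",(A+B)/2,"dist",np.linalg.norm(A-B))
print("mixer x deg",np.degrees(np.arctan2(*(B-A)[::-1]))-90)
g=cv2.cvtColor(im,cv2.COLOR_BGR2GRAY)
# keyway: dark px around hub between r 11 and 16.5
hub=np.array([531,362.7]);ys,xs=np.mgrid[145:210,320:385];P=onplane(c,np.c_[xs.ravel(),ys.ravel()],52)[:,:2]-hub
rr=np.hypot(*P.T);v=g[145:210,320:385].ravel();k=(rr>11.5)&(rr<16)&(v<120)
print("keyway deg",np.degrees(np.arctan2(P[k,1],P[k,0])).round(),)
print("keyway mean",np.degrees(np.arctan2(*P[k].mean(0)[::-1])))
k=(rr<12)&(v<110);print("bore centroid",P[k].mean(0)+hub)
f=lambda p,z:onplane(c,np.array(p)/2.6+[140,60],z)[0].round(1)
print("wing top corners",[f(p,89)[:2] for p in((148,387),(232,385),(220,440),(140,440))])
print("stand corners",[f(p,18)[:2] for p in((152,318),(260,330),(248,440))])
E
```

```text
B [460.58827905 388.35714132] 34.37146086566068 695
A [600.29266198 336.39593469] 34.466597778280914 417 mid [530.44047052 362.376538  ] dist 149.0546262413964
mixer x deg 69.59797795269347
keyway deg [88. 92. 88. 85. 82. 93. 88. 85. 81. 78. 76. 84. 81. 77. 74. 72. 70. 76.
 73. 70. 68. 66. 68. 66. 64. 62. 63. 61. 59. 58. 56.]
keyway mean 74.22019590506206
bore centroid [531.01289222 363.1996082 ]
wing top corners [array([411.9, 239.7]), array([437.6, 260.9]), array([447.9, 239.1]), array([422.5, 219.1])]
stand corners [array([398.2, 241. ]), array([441.8, 267.8]), array([471.2, 219.4])]
```

```bash
cat >> h.py <<'E'
def plan(target,yaw=None):
    s=get_state();y=yawy(s);print("tool",s["tool_pos"].round(1),"yaw",round(y,2),"q",s["joint_pos"].round(2))
    print("delta tool cm (before turn)",tooldelta(s,target).round(2), "turn z",None if yaw is None else round(-(yaw-y),2))
E
python3 -c "
from h import *
plan([332,308.3,120],55)"
```

```text
tool [438.6 306.7 248.3] yaw 38.16 q [-0.01  0.36 -0.82  1.81  0.29  1.09 -0.26]
delta tool cm (before turn) [ 6.73 -8.34 12.78] turn z -16.84
```

Emit:
{"method": "send_rows", "body": {
  "steps": [
    [[1.68, -2.08, 3.2], [0, 0, 0], 1],
    [[1.68, -2.08, 3.2], [0, 0, 0], 1],
    [[1.68, -2.08, 3.2], [0, 0, 0], 1],
    [[1.68, -2.08, 3.2], [0, 0, 0], 1],
    [[0, 0, 0], [0, 0, -8.4], 1],
    [[0, 0, 0], [0, 0, -8.4], 1],
    [[0, 0, 0], [0, 0, 0], 1],
    [[0, 0, 0], [0, 0, 0], 1]
  ]
}}

```text
clock: 4.85
tool_pos: [331.6, 307.9, 118.8]
ee_rot: [0.001, 0.303, 0.953, 0.001]
wrist_force: [-0.3, 0.7, 0.6]
width: 92.0
finger_force: 0.0
```

```bash
cat >> h.py <<'E'
def snap(name):
    import pickle
    s=get_state();im=grab_frame("wrist")[:,:,::-1].copy();cv2.imwrite(f"pics/{name}.png",im);pickle.dump(s,open(name+".pkl","wb"));return s,im,cam("wrist",s)
def circ(P):
    w=np.linalg.lstsq(np.c_[2*P,np.ones(len(P))],(P**2).sum(1),rcond=None)[0];return w[:2],np.sqrt(w[2]+w[:2]@w[:2])
def dishface(c,im,guess,z,dr=6):
    b,g,r=[im[:,:,i].astype(int) for i in range(3)];u=proj(c,[*guess,z])[0]
    m=((cv2.GaussianBlur((r-b).astype(np.float32),(5,5),0)>4)&(g>100)).astype(np.uint8)
    m=cv2.morphologyEx(m,cv2.MORPH_OPEN,np.ones((5,5)))
    cs,_=cv2.findContours(m,cv2.RETR_EXTERNAL,cv2.CHAIN_APPROX_NONE)
    cs=[k for k in cs if cv2.pointPolygonTest(k,tuple(map(float,u)),False)>0];k=max(cs,key=cv2.contourArea).reshape(-1,2)
    return *circ(onplane(c,k,z)[:,:2]),k
E
python3 - <<'E'
from h import *
s,im,c=snap("w2")
q,r,k=dishface(c,im,(332,308.3),28);print("dish",q,r)
cv2.drawContours(im,[k.reshape(-1,1,2)],-1,(0,255,0),1)
cv2.imwrite("pics/w2v.png",im);plan([*q,18.5],55)
E
```

```text
Traceback (most recent call last):
  File "h.py", line 41, in dishface
    cs=[k for k in cs if cv2.pointPolygonTest(k,tuple(map(float,u)),False)>0];k=max(cs,key=cv2.contourArea).reshape(-1,2)
                                                                                ~~~^^^^^^^^^^^^^^^^^^^^^^^^
ValueError: max() iterable argument is empty
```

Run:
```python
from h import *
import pickle
im=cv2.imread("pics/w2.png");c=cam("wrist",pickle.load(open("w2.pkl","rb")))
u=proj(c,[332,308,28])[0];print(u,im[int(u[1]),int(u[0])])
th=np.radians(np.arange(0,360,45))
for r in (20,26,29,33): print(r,[tuple(im[int(v),int(a)]) for a,v in proj(c,np.c_[332+r*np.cos(th),308+r*np.sin(th),0*th+28])if 0<=v<384])
cv2.imwrite("pics/w2v.png",im)
```

```text
[257.87807053 194.36575203] [194 196 194]
20 [(np.uint8(192), np.uint8(192), np.uint8(192)), (np.uint8(195), np.uint8(197), np.uint8(197)), (np.uint8(194), np.uint8(196), np.uint8(196)), (np.uint8(195), np.uint8(195), np.uint8(200)), (np.uint8(194), np.uint8(193), np.uint8(197)), (np.uint8(196), np.uint8(195), np.uint8(195)), (np.uint8(194), np.uint8(197), np.uint8(195)), (np.uint8(192), np.uint8(194), np.uint8(194))]
26 [(np.uint8(189), np.uint8(186), np.uint8(180)), (np.uint8(218), np.uint8(214), np.uint8(211)), (np.uint8(207), np.uint8(206), np.uint8(205)), (np.uint8(197), np.uint8(199), np.uint8(202)), (np.uint8(203), np.uint8(204), np.uint8(205)), (np.uint8(197), np.uint8(196), np.uint8(194)), (np.uint8(191), np.uint8(188), np.uint8(185)), (np.uint8(154), np.uint8(150), np.uint8(147))]
29 [(np.uint8(204), np.uint8(202), np.uint8(198)), (np.uint8(128), np.uint8(124), np.uint8(123)), (np.uint8(215), np.uint8(213), np.uint8(211)), (np.uint8(193), np.uint8(189), np.uint8(188)), (np.uint8(203), np.uint8(200), np.uint8(200)), (np.uint8(201), np.uint8(199), np.uint8(196)), (np.uint8(187), np.uint8(183), np.uint8(181)), (np.uint8(184), np.uint8(182), np.uint8(178))]
33 [(np.uint8(157), np.uint8(155), np.uint8(155)), (np.uint8(92), np.uint8(92), np.uint8(92)), (np.uint8(168), np.uint8(166), np.uint8(164)), (np.uint8(136), np.uint8(133), np.uint8(129)), (np.uint8(126), np.uint8(123), np.uint8(121)), (np.uint8(186), np.uint8(183), np.uint8(183)), (np.uint8(135), np.uint8(132), np.uint8(132)), (np.uint8(101), np.uint8(98), np.uint8(99))]
```

View pics/w2v.png

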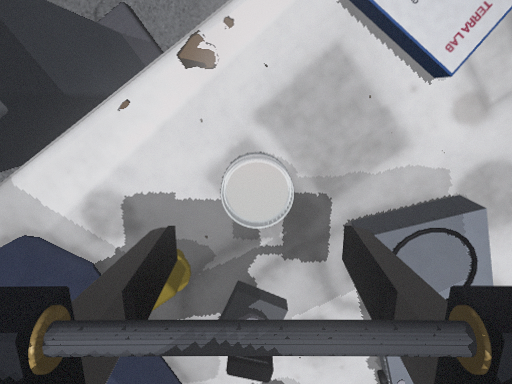

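The close view shows the stack centred at about (257,190), between the open fingers, whose tips are near (172,232) and (350,232).

```bash
sed -i 's/(5,5),0)>4)/(5,5),0)>thr)/; s/def dishface(c,im,guess,z,dr=6)/def dishface(c,im,guess,z,thr=-1.0)/' h.py
python3 - <<'E'
from h import *
import pickle
im=cv2.imread("pics/w2.png");c=cam("wrist",pickle.load(open("w2.pkl","rb")))
for t in (-2,-1,0):
    q,r,k=dishface(c,im,(332,308),28,t);print("dish",q,r,k.min(0),k.max(0))
g=cv2.cvtColor(im,cv2.COLOR_BGR2GRAY)
h=cv2.HoughCircles(cv2.GaussianBlur(g,(3,3),0)[130:250,200:310],cv2.HOUGH_GRADIENT,1,10,param1=80,param2=15,minRadius=24,maxRadius=42)
for x,y,r in h[0][:4]: print(x+200,y+130,r,onplane(c,(x+200,y+130),28)[0].round(1))
plan([332,308,18.5],55)
E
```

```text
dish [328.71241838 309.35573207] 24.60219608136085 [227 160] [287 219]
dish [328.65112278 309.36735365] 24.189902468797772 [227 161] [287 218]
dish [327.74853593 309.9689685 ] 23.168014219500222 [228 161] [286 217]
256.5 188.5 34.7 [327.3 309.9  28. ]
256.5 198.5 40.3 [334.2 305.1  28. ]
246.5 195.5 25.8 [327.5 299.9  28. ]
tool [331.4 307.6 118.6] yaw 54.78 q [-0.1   0.42 -0.85  2.11  0.45  0.79 -0.27]
delta tool cm (before turn) [-1.000e-02  4.000e-02  1.001e+01] turn z -0.22
```

Emit:
{"method": "send_rows", "body": {
  "steps": [
    [[0.33, 0, 0], [0, 0, 0], 1],
    [[0, 0, 3], [0, 0, 0], 1],
    [[0, 0, 3], [0, 0, 0], 1],
    [[0, 0, 2.5], [0, 0, 0], 1],
    [[0, 0, 1.5], [0, 0, 0], 1],
    [[0, 0, 0], [0, 0, 0], 1],
    [[0, 0, 0], [0, 0, 0], 1]
  ]
}}

```text
clock: 5.6
tool_pos: [327.6, 309.6, 18.0]
ee_rot: [0.0, 0.301, 0.954, 0.0]
wrist_force: [-0.0, -0.1, 1.1]
width: 92.0
finger_force: 0.0
```

Emit:
{"method": "send_rows", "body": {
  "steps": [
    [[0, 0, 0], [0, 0, 0], -1],
    [[0, 0, 0], [0, 0, 0], -1],
    [[0, 0, 0], [0, 0, 0], -1],
    [[0, 0, 0], [0, 0, 0], -1],
    [[0, 0, 0], [0, 0, 0], -1],
    [[0, 0, 0], [0, 0, 0], -1],
    [[0, 0, 0], [0, 0, 0], -1],
    [[0, 0, 0], [0, 0, 0], -1]
  ]
}}

```text
clock: 6.4
tool_pos: [328.0, 309.1, 17.9]
ee_rot: [0.0, 0.301, 0.954, 0.0]
wrist_force: [-0.2, -0.9, 5.6]
width: 58.4
finger_force: 30.0
```

Emit:
{"method": "send_rows", "body": {
  "steps": [
    [[0, 0, -2], [0, 0, 0], -1],
    [[0, 0, -3], [0, 0, 0], -1],
    [[0, 0, -2.5], [0, 0, 0], -1],
    [[-2.85, 2.83, 0], [0, 0, 0], -1],
    [[-2.85, 2.83, 0], [0, 0, 0], -1],
    [[-2.85, 2.83, 0], [0, 0, 0], -1],
    [[-2.85, 2.83, 0], [0, 0, 0], -1],
    [[-2.85, 2.83, 0], [0, 0, 0], -1],
    [[0, 0, 0], [0, 0, 0], -1],
    [[0, 0, 0], [0, 0, 0], -1],
    [[0, 0, 0], [0, 0, 0], -1]
  ]
}}

```text
clock: 7.5
tool_pos: [523.8, 343.4, 92.1]
ee_rot: [-0.001, 0.3, 0.954, -0.001]
wrist_force: [-0.4, 0.5, -0.1]
width: 58.5
finger_force: 30.0
```

Run:
```python
from h import *
s,im,c=snap("w3");t=s["tool_pos"];print(t,yawy(s),s["width"])
zt=t[2]+9.5
for th in(-2,-1,0,3):
    try: q,r,k=dishface(c,im,t[:2],zt,th);print("held face",q,r,"rel",q-t[:2])
    except Exception as e: print(e)
u=proj(c,[460.6,388.4,45])[0];print("ring px",u);B,rb,n=ringfit(c,im,u);print("B",B,rb,n)
cv2.circle(im,tuple(map(int,proj(c,[*B,45])[0])),2,(0,0,255),-1);cv2.imwrite("pics/w3v.png",im)
```

```text
[523.81717962 343.36565296  92.13597138] 55.09671781099357 58.46705655133771
held face [524.57676423 344.26665633] 23.502021407243554 rel [0.75958461 0.90100337]
held face [522.58674576 344.76787793] 21.634372165240297 rel [-1.23043386  1.40222497]
max() iterable argument is empty
max() iterable argument is empty
ring px [258.71004713  94.49503932]
B [461.03770334 388.38808304] 34.1901336345247 2128
```

View pics/w3v.png

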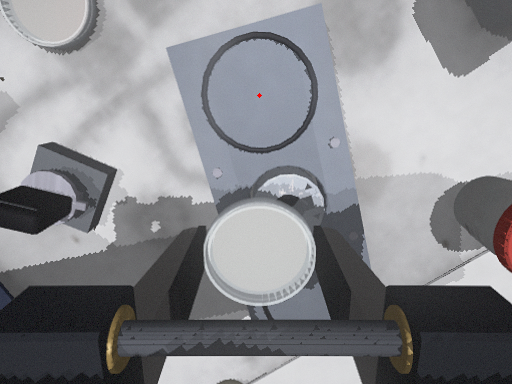

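View w3: the dish is held at (259,250), ring B is at (259,95), the stack's remaining dish is at (48,10), and the black shaft is at the left.

Run:
```python
from h import *
import pickle
s=pickle.load(open("w3.pkl","rb"));im=cv2.imread("pics/w3.png");c=cam("wrist",s);t=s["tool_pos"]
g=cv2.cvtColor(im,cv2.COLOR_BGR2GRAY)
roi=cv2.GaussianBlur(g,(3,3),0)[180:320,190:330]
h=cv2.HoughCircles(roi,cv2.HOUGH_GRADIENT,1,6,param1=60,param2=12,minRadius=40,maxRadius=62)
for x,y,r in h[0][:5]:
    print(x+190,y+180,r,(onplane(c,(x+190,y+180),t[2]+10)[0]-t).round(1),"r mm",(np.linalg.norm(onplane(c,(x+190+r,y+180),t[2]+10)-onplane(c,(x+190,y+180),t[2]+10))).round(1))
print(g[245,195:325:3]);print(g[190:315:3,259])
```

```text
260.5 255.5 50.4 [ 3.6 -0.2 10. ] r mm 26.3
254.5 253.5 51.5 [ 0.8 -2.1 10. ] r mm 26.9
257.5 245.5 48.2 [-2.   1.8 10. ] r mm 25.0
267.5 253.5 48.2 [ 4.7  3.5 10. ] r mm 25.1
259.5 265.5 57.0 [ 8.  -3.9 10. ] r mm 30.0
[ 53  51  52 194 155 213 201 198 201 200 199 203 200 202 200 204 201 204
 202 202 201 203 200 200 204 202 201 201 201 199 200 203 200 202 199 200
 199 197 222 186 132  51  50  48]
[157 103  98 130 162 193 213 201 198 200 203 202 201 202 201 201 202 204
 202 203 201 202 202 202 201 199 200 203 203 200 200 198 197 198 189 142
 148 144 212 121 123 117]
```

Run:
```python
from h import *
import pickle
s=pickle.load(open("w3.pkl","rb"));im=cv2.imread("pics/w3.png");c=cam("wrist",s);t=s["tool_pos"]
b=cv2.GaussianBlur(im,(3,3),0).astype(int);g=b.sum(2)/3
# face: flood fill from centre
f=cv2.GaussianBlur(im,(3,3),0);m=np.zeros((386,514),np.uint8)
_,_,_,rect=cv2.floodFill(f,m,(259,250),0,(5,5,5),(5,5,5),4|cv2.FLOODFILL_FIXED_RANGE|(255<<8));print("face rect",rect)
k=cv2.findContours(m[1:-1,1:-1],cv2.RETR_EXTERNAL,cv2.CHAIN_APPROX_NONE)[0][0].reshape(-1,2)
k=cv2.convexHull(k).reshape(-1,2)
q=s["ee_rot"];Rt=R.from_quat(np.r_[q[1:],q[0]])
for dz in (8,9,10): 
    q,r=circ(onplane(c,k,t[2]+dz)[:,:2]);print(dz,"rel tool",Rt.inv().apply(np.r_[q-t[:2],0]).round(2),r)
s2=pickle.load(open("w2.pkl","rb"));im=cv2.imread("pics/w2.png");c=cam("wrist",s2)
f=cv2.GaussianBlur(im,(3,3),0);m=np.zeros((386,514),np.uint8)
print(cv2.floodFill(f,m,(257,190),0,(5,5,5),(5,5,5),4|cv2.FLOODFILL_FIXED_RANGE|(255<<8))[3])
k=cv2.convexHull(cv2.findContours(m[1:-1,1:-1],cv2.RETR_EXTERNAL,cv2.CHAIN_APPROX_NONE)[0][0]).reshape(-1,2)
for z in (26,27,28): print(z,circ(onplane(c,k,z)[:,:2]))
```

```text
face rect (212, 209, 95, 82)
8 rel tool [-1.07  1.11 -0.  ] 23.98356753752485
9 rel tool [-0.58  1.11 -0.  ] 23.83503490210939
10 rel tool [-0.08  1.12 -0.  ] 23.68650226668743
(224, 163, 65, 58)
26 (array([330.28816367, 307.62792354]), np.float64(24.77348995226272))
27 (array([330.0492448 , 307.80491245]), np.float64(24.678986160647256))
28 (array([329.81032593, 307.98190135]), np.float64(24.58448236902614))
```

```bash
python3 -c "
from h import *
plan([461.0,388.4,47],55)"
```

```text
tool [523.9 343.4  92.4] yaw 55.11 q [-0.12  0.7  -0.72  1.72  0.56  0.94 -0.11]
delta tool cm (before turn) [7.73 0.09 4.54] turn z 0.11
```

Emit:
{"method": "send_rows", "body": {
  "steps": [
    [[3.9, 0, 0], [0, 0, 0], -1],
    [[3.86, 0, 0], [0, 0, 0], -1],
    [[0, 0, 2], [0, 0, 0], -1],
    [[0, 0, 1.5], [0, 0, 0], -1],
    [[0, 0, 0.7], [0, 0, 0], -1],
    [[0, 0, 0.3], [0, 0, 0], -1],
    [[0, 0, 0], [0, 0, 0], -1],
    [[0, 0, 0], [0, 0, 0], -1]
  ]
}}

```text
clock: 8.35
tool_pos: [461.9, 386.8, 47.8]
ee_rot: [-0.0, 0.301, 0.954, -0.001]
wrist_force: [-2.5, -1.5, 4.9]
width: 58.5
finger_force: 30.0
```

Emit:
{"method": "send_rows", "body": {
  "steps": [
    [[0, 0, -0.5], [0, 0, 0], -1],
    [[0, 0, 0], [0, 0, 0], -1],
    [[0, 0, 0], [0, 0, 0], -1],
    [[0, 0, 0], [0, 0, 0], -1]
  ]
}}

```text
clock: 8.75
tool_pos: [462.3, 387.7, 52.5]
ee_rot: [0.0, 0.301, 0.954, 0.0]
wrist_force: [0.1, -0.4, -0.9]
width: 58.5
finger_force: 30.0
```

Run:
```python
from h import *
plan([460.1,387.7,47],55);s=get_state();print(s["wrist_force"])
s,im,c=snap("w4");t=s["tool_pos"]
u=proj(c,[460.6,388.4,45])[0];print(u)
cv2.imwrite("pics/w4v.png",cv2.resize(im[150:370,130:390],None,fx=2.5,fy=2.5))
```

```text
tool [462.3 387.7  52.5] yaw 54.98 q [-0.25  0.72 -0.7   1.79  0.6   0.85 -0.27]
delta tool cm (before turn) [ 0.18 -0.12  0.55] turn z -0.02
[ 0.11960704 -0.43202313 -0.8522183 ]
[256.39825893 233.51171897]
```

View pics/w4v.png

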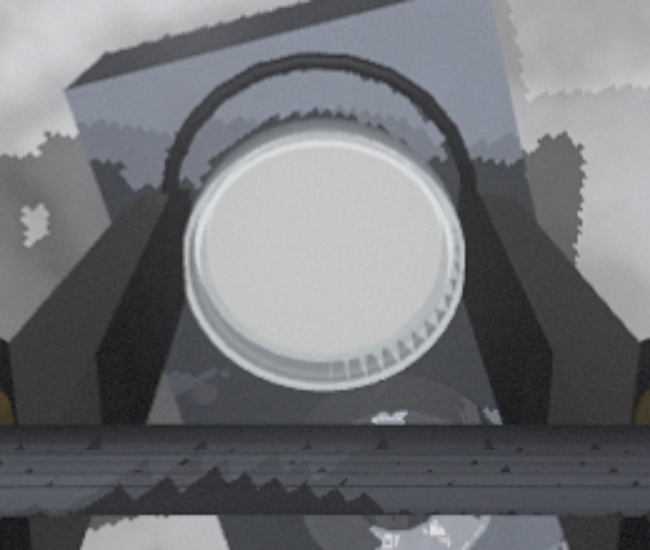

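View w4: the held dish at about (325,260) sits a couple of mm toward the hub, and the ring arc spans x from 165 to 475 around it. I shift slightly and lower again.

Emit:
{"method": "send_rows", "body": {
  "steps": [
    [[0.2, -0.1, 0], [0, 0, 0], -1],
    [[0, 0, 0.3], [0, 0, 0], -1],
    [[0, 0, 0.2], [0, 0, 0], -1],
    [[0, 0, 0], [0, 0, 0], -1],
    [[0, 0, 0], [0, 0, 0], -1]
  ]
}}

```text
clock: 9.3
tool_pos: [459.7, 388.1, 47.4]
ee_rot: [-0.0, 0.301, 0.954, -0.0]
wrist_force: [-0.3, -0.3, 0.4]
width: 58.5
finger_force: 30.0
```

Emit:
{"method": "send_rows", "body": {
  "steps": [
    [[0, 0, 0.1], [0, 0, 0], -1],
    [[0, 0, 0], [0, 0, 0], -1],
    [[0, 0, 0], [0, 0, 0], 0.2],
    [[0, 0, 0], [0, 0, 0], 0.6],
    [[0, 0, 0], [0, 0, 0], 1],
    [[0, 0, 0], [0, 0, 0], 1],
    [[0, 0, 0], [0, 0, 0], 1],
    [[0, 0, 0], [0, 0, 0], 1]
  ]
}}

```text
clock: 10.1
tool_pos: [459.8, 388.1, 46.6]
ee_rot: [0.0, 0.301, 0.954, -0.0]
wrist_force: [-0.8, -0.7, 0.1]
width: 91.8
finger_force: 0.0
```

Emit:
{"method": "send_rows", "body": {
  "steps": [
    [[0, 0, -2], [0, 0, 0], 1],
    [[0, 0, -3], [0, 0, 0], 1],
    [[0, 0, -2.3], [0, 0, 0], 1],
    [[0, 0, 0], [0, 0, 0], 1],
    [[0, 0, 0], [0, 0, 0], 1]
  ]
}}

```text
clock: 10.6
tool_pos: [459.9, 387.9, 119.5]
ee_rot: [0.0, 0.301, 0.954, 0.0]
wrist_force: [0.7, -0.9, -1.0]
width: 92.1
finger_force: 0.0
```

```bash
cat >> h.py <<'E'
def face(c,im,guess,z):
    f=cv2.GaussianBlur(im,(3,3),0);m=np.zeros((386,514),np.uint8);u=proj(c,[*guess,z])[0]
    cv2.floodFill(f,m,tuple(int(v) for v in u),0,(5,5,5),(5,5,5),4|cv2.FLOODFILL_FIXED_RANGE|(255<<8))
    k=cv2.convexHull(cv2.findContours(m[1:-1,1:-1],cv2.RETR_EXTERNAL,cv2.CHAIN_APPROX_NONE)[0][0]).reshape(-1,2)
    return circ(onplane(c,k,z)[:,:2])
E
python3 - <<'E'
from h import *
s,im,c=snap("w5")
print("ring",ringfit(c,im,proj(c,[460.6,388.4,45])[0]),"dish",face(c,im,(460,388),56))
plan([328,309.2,105],55)
E
```

```text
ring (array([461.6339203, 387.9888753]), np.float64(35.074782342565086), np.int64(1029)) dish (array([461.55827212, 388.34224263]), np.float64(24.207003986881926))
tool [459.6 387.4 118.7] yaw 54.99 q [-0.2   0.64 -0.76  1.76  0.53  0.95 -0.22]
delta tool cm (before turn) [  6.29 -13.95   1.39] turn z -0.01
```

Emit:
{"method": "send_rows", "body": {
  "steps": [
    [[1.57, -3.49, 0.3], [0, 0, 0], 1],
    [[1.57, -3.49, 0.3], [0, 0, 0], 1],
    [[1.57, -3.49, 0.3], [0, 0, 0], 1],
    [[1.57, -3.49, 0.4], [0, 0, 0], 1],
    [[0, 0, 0], [0, 0, 0], 1],
    [[0, 0, 0], [0, 0, 0], 1],
    [[0, 0, 0], [0, 0, 0], 1]
  ]
}}

```text
clock: 11.35
tool_pos: [329.2, 310.4, 106.4]
ee_rot: [-0.0, 0.301, 0.954, 0.0]
wrist_force: [-0.2, -0.6, 0.5]
width: 91.7
finger_force: 0.0
```

Run:
```python
from h import *
s,im,c=snap("w6")
q,r=face(c,im,(328.5,309),14);print("dish",q,r);plan([*q,4.3],55)
```

```text
dish [328.96093868 308.57232564] 24.264087142271674
tool [329.2 310.5 106.4] yaw 54.96 q [-0.12  0.44 -0.84  2.12  0.47  0.77 -0.3 ]
delta tool cm (before turn) [-0.1  -0.18 10.21] turn z -0.04
```

Emit:
{"method": "send_rows", "body": {
  "steps": [
    [[-0.05, -0.25, 0], [0, 0, 0], 1],
    [[0, 0, 3], [0, 0, 0], 1],
    [[0, 0, 3], [0, 0, 0], 1],
    [[0, 0, 2.5], [0, 0, 0], 1],
    [[0, 0, 1.7], [0, 0, 0], 1],
    [[0, 0, 0], [0, 0, 0], 1],
    [[0, 0, 0], [0, 0, 0], -1],
    [[0, 0, 0], [0, 0, 0], -1],
    [[0, 0, 0], [0, 0, 0], -1],
    [[0, 0, 0], [0, 0, 0], -1],
    [[0, 0, 0], [0, 0, 0], -1],
    [[0, 0, 0], [0, 0, 0], -1],
    [[0, 0, 0], [0, 0, 0], -1]
  ]
}}

```text
clock: 12.7
tool_pos: [327.7, 307.6, 5.1]
ee_rot: [0.001, 0.301, 0.954, 0.0]
wrist_force: [-0.8, -1.9, 5.6]
width: 58.2
finger_force: 30.0
```

Emit:
{"method": "send_rows", "body": {
  "steps": [
    [[0, 0, -2], [0, 0, 0], -1],
    [[0, 0, -3.5], [0, 0, 0], -1],
    [[0, 0, -3.5], [0, 0, 0], -1],
    [[-3.44, 2.99, 0], [0, 0, 0], -1],
    [[-3.44, 2.99, 0], [0, 0, 0], -1],
    [[-3.44, 2.99, 0], [0, 0, 0], -1],
    [[-3.44, 2.99, 0], [0, 0, 0], -1],
    [[-3.44, 2.99, 0], [0, 0, 0], -1],
    [[-3.44, 2.99, 0], [0, 0, 0], -1],
    [[0, 0, 2], [0, 0, 0], -1],
    [[0, 0, 1], [0, 0, 0], -1],
    [[0, 0, 0], [0, 0, 0], -1],
    [[0, 0, 0], [0, 0, 0], -1]
  ]
}}

```text
clock: 14.0
tool_pos: [597.5, 336.5, 64.5]
ee_rot: [-0.001, 0.3, 0.954, -0.0]
wrist_force: [-0.4, 1.1, 0.0]
width: 58.6
finger_force: 30.0
```

Run:
```python
from h import *
s,im,c=snap("w7");t=s["tool_pos"]
q,r=face(c,im,t[:2],t[2]+9.5);print("held",q-t[:2],r)
A=ringfit(c,im,proj(c,[600.3,336.4,45])[0]);print("A",A)
# check on earlier: same for w4
import pickle
s4=pickle.load(open("w4.pkl","rb"));i4=cv2.imread("pics/w4.png");c4=cam("wrist",s4);print("w4 B",ringfit(c4,i4,proj(c4,[460.6,388.4,45])[0]))
plan([600.1,335.9,47.2],55)
```

```text
held [-0.7403033   1.95493914] 23.607661864629627
A (array([601.46892335, 336.33744764]), np.float64(34.84276901261872), np.int64(1204))
w4 B (array([460.81438267, 388.78965372]), np.float64(34.561365262747316), np.int64(1368))
tool [598.1 336.6  65.1] yaw 55.1 q [-0.11  0.82 -0.69  1.57  0.59  0.97 -0.03]
delta tool cm (before turn) [-0.21  0.06  1.79] turn z 0.1
```

Emit:
{"method": "send_rows", "body": {
  "steps": [
    [[-0.45, 0.07, 0], [0, 0, 0], -1],
    [[0, 0, 0.8], [0, 0, 0], -1],
    [[0, 0, 0.6], [0, 0, 0], -1],
    [[0, 0, 0.3], [0, 0, 0], -1],
    [[0, 0, 0], [0, 0, 0], -1],
    [[0, 0, 0], [0, 0, 0], -1],
    [[0, 0, 0], [0, 0, 0], -1]
  ]
}}

```text
clock: 14.75
tool_pos: [603.2, 333.9, 48.7]
ee_rot: [0.0, 0.301, 0.954, -0.0]
wrist_force: [-1.9, -2.4, 8.8]
width: 58.1
finger_force: 30.0
```

Emit:
{"method": "send_rows", "body": {
  "steps": [
    [[0, 0, -0.6], [0, 0, 0], -1],
    [[0.2, 0, 0], [0, 0, 0], -1],
    [[0, 0, 0], [0, 0, 0], -1],
    [[0, 0, 0.3], [0, 0, 0], -1],
    [[0, 0, 0.3], [0, 0, 0], -1],
    [[0, 0, 0], [0, 0, 0], -1],
    [[0, 0, 0], [0, 0, 0], -1]
  ]
}}

```text
clock: 15.45
tool_pos: [601.5, 335.1, 47.3]
ee_rot: [-0.0, 0.301, 0.954, -0.0]
wrist_force: [-0.4, -0.3, 2.1]
width: 58.4
finger_force: 30.0
```

Run:
```python
from h import *
s,im,c=snap("w8");t=s["tool_pos"];print(t,s["wrist_force"])
q,r=face(c,im,t[:2],t[2]+9.3);print("held",q-t[:2],q,r)
A=ringfit(c,im,proj(c,[601,336,45])[0]);print("A",A)
```

```text
[601.50679147 335.10092247  47.32576628] [-0.39582742 -0.316909    2.12289278]
held [-0.76186581  1.8583483 ] [600.74492567 336.95927077] 23.631164650901866
A (array([601.3646952 , 336.75145412]), np.float64(34.4994942917605), np.int64(1633))
```

Emit:
{"method": "send_rows", "body": {
  "steps": [
    [[0, 0, 0], [0, 0, 0], 0.2],
    [[0, 0, 0], [0, 0, 0], 0.6],
    [[0, 0, 0], [0, 0, 0], 1],
    [[0, 0, 0], [0, 0, 0], 1],
    [[0, 0, 0], [0, 0, 0], 1],
    [[0, 0, -2], [0, 0, 0], 1],
    [[0, 0, -3], [0, 0, 0], 1],
    [[0, 0, -4], [0, 0, 0], 1],
    [[0, 0, -3], [0, 0, 0], 1],
    [[0, 0, 0], [0, 0, 0], 1],
    [[0, 0, 0], [0, 0, 0], 1]
  ]
}}

```text
clock: 16.6
tool_pos: [602.1, 335.4, 169.5]
ee_rot: [0.001, 0.301, 0.954, 0.001]
wrist_force: [-0.5, -0.7, -0.7]
width: 91.9
finger_force: 0.0
```

Run:
```python
from h import *
s,im,c=snap("w9")
for g0 in ((600.5,336.5),(461,388)):
    print("ring",ringfit(c,im,proj(c,[*g0,45])[0]),"dish",face(c,im,g0,56))
plan([470,215,200],None)
```

```text
ring (array([602.78652653, 335.54086415]), np.float64(35.247529682730075), np.int64(835)) dish (array([602.43475322, 335.95144302]), np.float64(24.199976798582693))Traceback (most recent call last):
  File "<stdin>", line 4, in <module>
  File "h.py", line 45, in face
    cv2.floodFill(f,m,tuple(int(v) for v in u),0,(5,5,5),(5,5,5),4|cv2.FLOODFILL_FIXED_RANGE|(255<<8))
    ~~~~~~~~~~~~~^^^^^^^^^^^^^^^^^^^^^^^^^^^^^^^^^^^^^^^^^^^^^^^^^^^^^^^^^^^^^^^^^^^^^^^^^^^^^^^^^^^^^
cv2.error: OpenCV(4.12.0) /io/opencv/modules/imgproc/src/floodfill.cpp:522: error: (-211:One of the arguments' values is out of range) Seed point is outside of image in function 'floodFill'
```

Both dishes are centred in their rings. Next is the shaft.

Emit:
{"method": "send_rows", "body": {
  "steps": [
    [[1.52, -3.68, 0], [0, 0, 0], 1],
    [[1.52, -3.68, 0], [0, 0, 0], 1],
    [[1.52, -3.68, 0], [0, 0, 0], 1],
    [[1.52, -3.68, 0], [0, 0, 0], 1],
    [[1.52, -3.68, 0], [0, 0, 0], 1],
    [[0, 0, 0], [0, 0, 8.5], 1],
    [[0, 0, 0], [0, 0, 8.5], 1],
    [[0, 0, 0], [0, 0, 8.5], 1],
    [[0, 0, 0], [0, 0, 8.5], 1],
    [[0, 0, 0], [0, 0, 8.5], 1],
    [[0, 0, 0], [0, 0, 8.5], 1],
    [[0, 0, 0], [0, 0, 8.5], 1],
    [[0, 0, 0], [0, 0, 8.5], 1],
    [[0, 0, 0], [0, 0, 8.5], 1],
    [[0, 0, 0], [0, 0, 8.5], 1],
    [[0, 0, 0], [0, 0, 8.5], 1],
    [[0, 0, 0], [0, 0, 0], 1],
    [[0, 0, 0], [0, 0, 0], 1]
  ]
}}

```text
clock: 18.45
tool_pos: [433.3, 227.8, 166.9]
ee_rot: [0.0, 0.9, 0.436, -0.001]
wrist_force: [0.2, -0.7, -0.2]
width: 91.6
finger_force: 0.0
```

Run:
```python
from h import *
s,im,c=snap("w10");plan([434,228,60],-41)
print(proj(c,[[434,228,78],[434,228,38],[434,223,18]]))
x,y=proj(c,[434,228,58])[0].astype(int);print(x,y)
x0=max(0,x-100);y0=max(0,y-100);cv2.imwrite("pics/w10v.png",cv2.resize(im[y0:y0+170,x0:x0+200],None,fx=3.5,fy=3.5,interpolation=cv2.INTER_CUBIC));print(x0,y0)
```

```text
tool [433.4 227.9 167. ] yaw -38.31 q [-0.1   0.32 -0.53  2.    0.21  0.88 -1.41]
delta tool cm (before turn) [ 0.06  0.04 10.7 ] turn z 2.69
[[259.15786405 196.15813685]
 [259.18117942 183.25542006]
 [262.35425889 181.83370247]]
259 189
159 89
```

View pics/w10v.png

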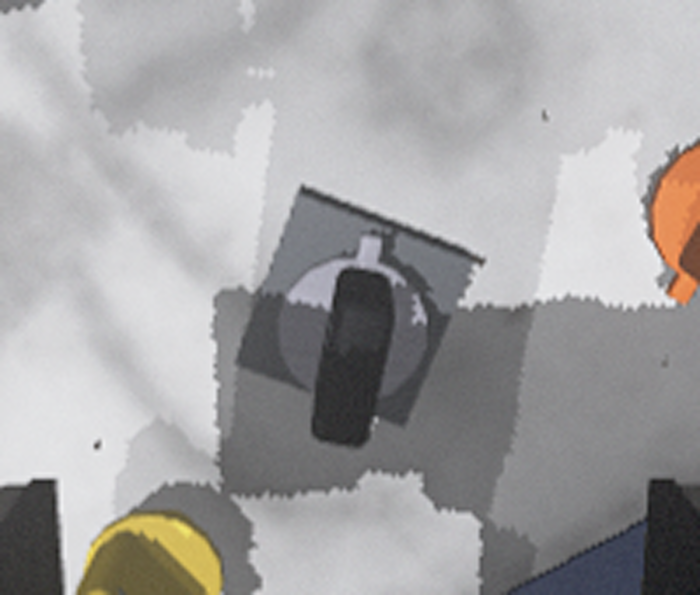

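View w10 crop: the black shaft stands with its nose pointing up at (370,245). Its flange is centred at about (354,328), and the top of the wing runs from (360,285) to (345,440).

Run:
```python
from h import *
import pickle
s=pickle.load(open("w10.pkl","rb"));im=cv2.imread("pics/w10.png");c=cam("wrist",s)
f=lambda p,z:onplane(c,np.array(p)/3.5+[159,89],z)[0]
a,b=f((354.5,328),38),f((371,237),38);print("flange",a,"nose",b,np.degrees(np.arctan2(*(b-a)[1::-1])),np.linalg.norm(b-a))
g=cv2.cvtColor(im,cv2.COLOR_BGR2GRAY)
x0,y0=159,89;m=np.zeros_like(g);m[y0+74:y0+130,x0+85:x0+115]=(g[y0+74:y0+130,x0+85:x0+115]<62)*255
k=max(cv2.findContours(m,cv2.RETR_EXTERNAL,cv2.CHAIN_APPROX_NONE)[0],key=cv2.contourArea)
m[:]=0;cv2.drawContours(m,[k],-1,255,-1)
rows=np.arange(k[:,0,1].min()+12,k[:,0,1].max()-6);print(k[:,0].min(0),k[:,0].max(0))
L=np.array([[np.nonzero(m[r])[0].min()-.5,r] for r in rows]);Rr=np.array([[np.nonzero(m[r])[0].max()+.5,r] for r in rows])
for n,e in(("L",L),("R",Rr)):
    P=onplane(c,e,78)[:,:2];vx,vy,px,py=cv2.fitLine(P.astype(np.float32),cv2.DIST_HUBER,0,.01,.01).ravel();print(n,np.degrees(np.arctan2(vy,vx))%180,px,py)
bot=onplane(c,[(L[-1,0]+Rr[-1,0])/2-.5,k[:,0,1].max()+.5],78);print("near end",bot)
```

```text
flange [435.11406591 227.77655657  38.        ] nose [453.35344721 244.12690414  38.        ] 41.87403594708139 24.49507901354022
[248 166] [271 216]
L 41.759506 429.61755 234.31976
R 41.229996 438.19733 222.75418
near end [[420.8651264  216.16722454  78.        ]]
```

Emit:
{"method": "send_rows", "body": {
  "steps": [
    [[0.1, 0.05, 0], [0, 0, 5.1], 1],
    [[0, 0, 0], [0, 0, 5], 1],
    [[0, 0, 3.5], [0, 0, 0], 1],
    [[0, 0, 3.5], [0, 0, 0], 1],
    [[0, 0, 3.5], [0, 0, 0], 1],
    [[0, 0, 2], [0, 0, 0], 1],
    [[0, 0, 0], [0, 0, 0], 0.3],
    [[0, 0, 0], [0, 0, 0], -0.2],
    [[0, 0, 0], [0, 0, 0], -0.5],
    [[0, 0, 0], [0, 0, 0], -1],
    [[0, 0, 0], [0, 0, 0], -1],
    [[0, 0, 0], [0, 0, 0], -1],
    [[0, 0, 0], [0, 0, 0], -1],
    [[0, 0, 0], [0, 0, 0], -1],
    [[0, 0, 0], [0, 0, 0], -1]
  ]
}}

```text
clock: 20.0
tool_pos: [434.9, 228.5, 42.6]
ee_rot: [0.0, 0.935, 0.354, -0.0]
wrist_force: [-0.2, -0.2, 0.1]
width: 22.0
finger_force: 0.0
```

Run:
```python
from h import *
plan([530.3,362.2,130],None);print(get_state()["wrist_force"])
```

```text
tool [434.9 228.5  42.6] yaw -48.59 q [-0.22  0.51 -0.41  2.08  0.34  0.61 -1.71]
delta tool cm (before turn) [16.   -3.72 -8.74] turn z None
[-0.21692055 -0.15300878  0.05697872]
```

Emit:
{"method": "send_rows", "body": {
  "steps": [
    [[0, 0, 0], [0, 0, 0], -1],
    [[0, 0, 0], [0, 0, 0], -1],
    [[0, 0, 0], [0, 0, 0], -1],
    [[0, 0, 0], [0, 0, 0], -1],
    [[0, 0, 0], [0, 0, 0], -1]
  ]
}}

```text
clock: 20.5
tool_pos: [434.9, 228.5, 42.5]
ee_rot: [-0.0, 0.935, 0.354, -0.0]
wrist_force: [-0.3, 0.1, -1.2]
width: 13.7
finger_force: 30.0
```

Emit:
{"method": "send_rows", "body": {
  "steps": [
    [[0, 0, -1.5], [0, 0, 0], -1],
    [[0, 0, -3], [0, 0, 0], -1],
    [[0, 0, -3], [0, 0, 0], -1],
    [[4.65, 0.33, 0], [0, 0, 0], -1],
    [[4.65, 0.33, 0], [0, 0, 0], -1],
    [[0, 0, 0], [0, 0, -8.2], -1],
    [[0, 0, 0], [0, 0, -8.2], -1],
    [[0, 0, 0], [0, 0, -8.2], -1],
    [[0, 0, 0], [0, 0, -8.2], -1],
    [[0, 0, 0], [0, 0, 0], -1],
    [[0, 0, 0], [0, 0, 0], -1],
    [[0, 0, 0], [0, 0, 0], -1]
  ]
}}

```text
clock: 21.7
tool_pos: [509.0, 284.9, 117.4]
ee_rot: [0.0, 0.798, 0.602, -0.0]
wrist_force: [0.6, -0.3, -1.5]
width: 13.7
finger_force: 30.0
```

Run:
```python
from h import *
s,im,c=snap("w11");t=s["tool_pos"];print(t,yawy(s),s["width"],s["finger_force"])
print(proj(c,[[530.5,362.4,52],[*t[:2],t[2]-5]]))
cv2.imwrite("pics/w11v.png",cv2.resize(im[40:360,110:410],None,fx=1.9,fy=1.85,interpolation=cv2.INTER_CUBIC))
```

```text
[508.97396544 284.86161941 117.42546943] -15.938851075513625 13.685705046538297 29.99917209148407
[[257.0281331   92.13066819]
 [257.57765788 240.71168072]]
```

View pics/w11v.png

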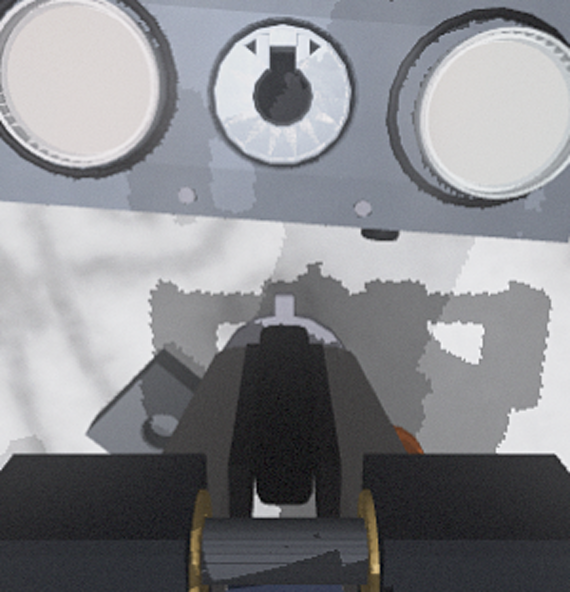

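View w11: the hub is at (283,93) with its keyway pointing straight up at (283,58). The held shaft's nose at (284,305) also points straight up, and both dishes lie in their rings.

Run:
```python
from h import *
import pickle
s=pickle.load(open("w11.pkl","rb"));im=cv2.imread("pics/w11.png");c=cam("wrist",s);t=s["tool_pos"];g=cv2.cvtColor(im,cv2.COLOR_BGR2GRAY)
q=s["ee_rot"];Rt=R.from_quat(np.r_[q[1:],q[0]])
m=np.zeros_like(g);m[45:135,215:305]=(g[45:135,215:305]>175)*255
k=cv2.convexHull(max(cv2.findContours(m,cv2.RETR_EXTERNAL,cv2.CHAIN_APPROX_NONE)[0],key=cv2.contourArea)).reshape(-1,2)
hub,r=circ(onplane(c,k,52)[:,:2]);print("hub",hub,r)
ys,xs=np.mgrid[45:135,215:305];P=onplane(c,np.c_[xs.ravel(),ys.ravel()],52)[:,:2];v=g[45:135,215:305].ravel()
d=P-hub;rr=np.hypot(*d.T)
kk=(rr<12)&(v<110);a=np.degrees(np.arctan2(d[:,1],d[:,0]))
b=(v<110)&(rr<13)&(np.abs((a-74+180)%360-180)>35);bc,br=circ(P[cv2.findContours((b.reshape(90,90)*255).astype(np.uint8),cv2.RETR_EXTERNAL,cv2.CHAIN_APPROX_NONE)[0][0].reshape(-1,2)@[1,90]]);print("bore fit",bc,br)
w=(rr>12)&(rr<16)&(v<110)&(np.abs(a-74)<40);print("keyway",np.degrees(np.arctan2(*(P[w].mean(0)-hub)[::-1])),w.sum())
e=Rt.inv().apply(np.r_[hub-t[:2],0]);print("hub in tool mm",e.round(2))
# nose tip and flange of the held shaft, z = t-4.6 (flange top)
f=lambda p,z:onplane(c,np.array(p)/[1.9,1.85]+[110,40],z)[0]
n=f((285,296),t[2]-4.6);print("nose in tool",Rt.inv().apply(n-t).round(2))
for g0 in((461,388.4),(601.5,336.3)): 
    try: print("dish",face(c,im,g0,56),ringfit(c,im,proj(c,[*g0,45])[0]))
    except Exception as ex: print(str(ex)[:60])
```

```text
hub [531.31463055 362.60439934] 23.713325685334894
bore fit [531.06843197 361.6313004 ] 8.877312465038777
keyway 74.36435437402136 87
hub in tool mm [ 8.089e+01  1.300e-01 -3.000e-02]
nose in tool [24.25  1.33  4.59]
dish (array([465.82052257, 385.97833564]), np.float64(24.430858739309684)) (array([461.53364019, 388.08311254]), np.float64(34.217439379487516), np.int64(1860))
dish (array([601.55981348, 335.47540238]), np.float64(24.368033093143705)) (array([601.32425487, 336.33228891]), np.float64(34.448731650936224), np.int64(1324))
```

Run:
```python
from h import *
import pickle
s=pickle.load(open("w11.pkl","rb"));im=cv2.imread("pics/w11.png");c=cam("wrist",s)
f=cv2.GaussianBlur(im,(3,3),0)
for g0,n in(((463,387),"B"),((601.5,336.3),"A")):
    u=proj(c,[*g0,56])[0];print(n,"px",u)
    # radial edge of the lid rim: profile along 4 tool directions
    gg=f.sum(2)//3
    r0,c0=int(u[1]),int(u[0]);print(" row",gg[r0,max(0,c0-62):c0+63:3]);print(" col",gg[max(0,r0-60):r0+60:3,c0])
t0=cv2.imread("pics/top0.png");t1=grab_frame("top")[:,:,::-1].copy();cv2.imwrite("pics/top1.png",t1);ct=cam("top")
for g0 in((461,388.4),(601.3,336.3)):
    for thr in(5,8):
        u=proj(ct,[*g0,56])[0];ff=cv2.GaussianBlur(t1,(3,3),0);m=np.zeros((386,514),np.uint8)
        rect=cv2.floodFill(ff,m,tuple(int(v) for v in u),0,(thr,)*3,(thr,)*3,4|cv2.FLOODFILL_FIXED_RANGE|(255<<8))[3]
        k=cv2.findContours(m[1:-1,1:-1],cv2.RETR_EXTERNAL,cv2.CHAIN_APPROX_NONE)[0][0].reshape(-1,2)
        print("top",g0,u.round(1),rect,circ(onplane(ct,k,56)[:,:2]))
    g=cv2.cvtColor(t0,cv2.COLOR_BGR2GRAY);m=cv2.adaptiveThreshold(g,255,0,cv2.THRESH_BINARY_INV,15,10)
    ys,xs=np.nonzero(m);P=onplane(ct,np.c_[xs,ys],45)[:,:2];q=np.array(g0)
    for t in(7,5,4,3,3): kk=np.abs(np.linalg.norm(P-q,axis=1)-34.75)<t;q,r=circ(P[kk])
    print(" top ring",q,r,kk.sum())
```

```text
B px [147.02128987  83.62943609]
 row [219 220 184 159  93  78 194 153 152 198 214 214 214 214 214 214 214 214
 215 215 216 216 215 215 215 216 215 215 215 215 215 215 215 214 215 224
 175 115  98 109 175 176]
 col [152  76  69 139 208 183 206 211 213 213 214 213 214 215 214 215 215 215
 216 215 216 215 215 215 216 215 216 215 216 215 216 216 216 209 222 208
  90  78 155 160]
A px [371.08656938 100.88749503]
 row [145 144  87 101 150 150 131 155 218 214 211 213 214 215 214 214 214 214
 214 214 214 214 214 214 214 213 214 214 213 213 213 213 212 212 196 154
 161 192 149 198 218 215]
 col [137 120  50  77 138 180 218 218 212 212 213 213 213 213 213 214 213 214
 214 213 214 214 214 214 214 214 214 214 215 214 214 214 214 211 217 189
  80  99 132 131]
top (461, 388.4) [212.1 206.6] (204, 196, 20, 21) (array([462.07241392, 385.10703881]), np.float64(23.40057791752261))
top (461, 388.4) [212.1 206.6] (204, 196, 20, 21) (array([462.32784558, 385.27796699]), np.float64(24.240437345483056))
 top ring [460.32639322 386.35415648] 34.83451160960516 189
top (601.3, 336.3) [233.  151.3] (205, 116, 47, 52) (array([630.74273757, 342.78430815]), np.float64(50.08421596957571))
top (601.3, 336.3) [233.  151.3] (203, 115, 267, 155) (array([448.54045541, 106.77967682]), np.float64(227.1361490265263))
 top ring [601.3513827  334.47508766] 34.8317076955778 177
```

Emit:
{"method": "send_rows", "body": {
  "steps": [
    [[0.3, -3.7, 0], [0, 0, 0], -1],
    [[0.3, -3.7, 0], [0, 0, 0], -1],
    [[0, 0, 0], [0, 0, 0], -1],
    [[0, 0, 0], [0, 0, 0], -1]
  ]
}}

```text
clock: 22.2
tool_pos: [439.1, 311.5, 117.9]
ee_rot: [0.0, 0.797, 0.604, 0.0]
wrist_force: [1.9, -0.9, -1.9]
width: 13.8
finger_force: 30.0
```

Run:
```python
from h import *
s,im,c=snap("w12");print(s["tool_pos"])
rf=ringfit(c,im,proj(c,[461.5,388.1,45])[0]);fc=face(c,im,(462,388),56);print(rf,fc,fc[0]-rf[0])
# bright rim outline as a second measure: outer edge of dish against dark ring / tray
g=cv2.cvtColor(im,cv2.COLOR_BGR2GRAY);u=proj(c,[*rf[0],50])[0].astype(int);print(u)
gg=cv2.GaussianBlur(g,(3,3),0);print(gg[u[1],u[0]-66:u[0]+67:3]);print(gg[max(0,u[1]-66):u[1]+67:3,u[0]])
```

```text
[439.108205   311.48562834 117.94206722]
(array([461.42845998, 388.21162169]), np.float64(34.39706524964848), np.int64(1613)) (array([463.49094851, 386.16315158]), np.float64(25.364997491701722)) [ 2.06248852 -2.04847011]
[258  93]
[220 212 194 164 164 123 120 163 171 208 220 215 217 218 218 219 218 219
 219 219 220 219 219 219 219 219 219 219 219 219 219 219 219 219 219 218
 214 217 198  78 151 150 152 151 151]
[171 171 172 108  80  92 174 190 230 216 218 218 218 218 219 219 219 219
 219 219 219 219 219 219 220 219 220 220 220 220 219 220 219 220 219 216
 216 203  77  82 147 144 145 144 147]
```

Emit:
{"method": "send_rows", "body": {
  "steps": [
    [[2.52, 2.45, 0], [0, 0, 0], -1],
    [[2.52, 2.45, 0], [0, 0, 0], -1],
    [[2.52, 2.45, 0], [0, 0, 0], -1],
    [[0, 0, 1.5], [0, 0, 0], -1],
    [[0, 0, 1], [0, 0, 0], -1],
    [[0, 0, 0], [0, 0, 0], -1],
    [[0, 0, 0], [0, 0, 0], -1],
    [[0, 0, 0], [0, 0, 0], -1]
  ]
}}

```text
clock: 23.05
tool_pos: [530.6, 363.6, 93.1]
ee_rot: [0.0, 0.798, 0.603, 0.0]
wrist_force: [-0.1, 0.2, -1.1]
width: 14.0
finger_force: 30.0
```

Run:
```python
from h import *
plan([530.4,364.0,70],-15.7);print(get_state()["wrist_force"])
```

```text
tool [530.6 363.6  93.1] yaw -15.79 q [-0.26  0.67 -0.55  1.68  0.42  0.91 -1.26]
delta tool cm (before turn) [ 0.04 -0.03  2.31] turn z -0.09
[-0.08886037  0.18669732 -1.05663   ]
```

Emit:
{"method": "send_rows", "body": {
  "steps": [
    [[0.03, -0.02, 0.3], [0, 0, 0], -1],
    [[0, 0, 0.3], [0, 0, 0], -1],
    [[0, 0, 0.3], [0, 0, 0], -1],
    [[0, 0, 0.2], [0, 0, 0], -1],
    [[0, 0, 0], [0, 0, 0], -1]
  ]
}}

```text
clock: 23.55
tool_pos: [530.4, 363.9, 81.1]
ee_rot: [0.0, 0.798, 0.603, -0.0]
wrist_force: [-0.2, 0.1, -0.5]
width: 13.7
finger_force: 30.0
```

Emit:
{"method": "send_rows", "body": {
  "steps": [
    [[0, 0, 0.3], [0, 0, 0], -1],
    [[0, 0, 0.3], [0, 0, 0], -1],
    [[0, 0, 0.2], [0, 0, 0], -1],
    [[0, 0, 0], [0, 0, 0], -1],
    [[0, 0, 0], [0, 0, 0], -1]
  ]
}}

```text
clock: 24.05
tool_pos: [530.6, 364.1, 73.5]
ee_rot: [-0.0, 0.798, 0.603, -0.0]
wrist_force: [0.9, -0.2, -0.8]
width: 13.8
finger_force: 30.0
```

Emit:
{"method": "send_rows", "body": {
  "steps": [
    [[0, 0, 0.3], [0, 0, 0], -1],
    [[0, 0, 0.3], [0, 0, 0], -1],
    [[0, 0, 0.3], [0, 0, 0], -1],
    [[0, 0, 0], [0, 0, 0], -1],
    [[0, 0, 0], [0, 0, 0], -1]
  ]
}}

```text
clock: 24.55
tool_pos: [530.6, 364.0, 64.4]
ee_rot: [-0.0, 0.798, 0.603, -0.0]
wrist_force: [0.0, 0.6, -1.1]
width: 13.8
finger_force: 30.0
```

Emit:
{"method": "send_rows", "body": {
  "steps": [
    [[0, 0, 0.2], [0, 0, 0], -1],
    [[0, 0, 0.2], [0, 0, 0], -1],
    [[0, 0, 0.2], [0, 0, 0], -1],
    [[0, 0, 0], [0, 0, 0], -1],
    [[0, 0, 0], [0, 0, 0], -1]
  ]
}}

```text
clock: 25.05
tool_pos: [530.8, 364.2, 58.9]
ee_rot: [0.0, 0.798, 0.603, 0.0]
wrist_force: [-0.2, -0.1, 3.1]
width: 13.9
finger_force: 30.0
```

Emit:
{"method": "send_rows", "body": {
  "steps": [
    [[0, 0, 0.2], [0, 0, 0], -1],
    [[0, 0, 0.1], [0, 0, 0], -1],
    [[0, 0, 0], [0, 0, 0], -1],
    [[0, 0, 0], [0, 0, 0], -1],
    [[0, 0, 0], [0, 0, 0], -1]
  ]
}}

```text
clock: 25.55
tool_pos: [530.8, 364.2, 55.7]
ee_rot: [-0.0, 0.798, 0.603, 0.0]
wrist_force: [-0.0, -0.1, 3.8]
width: 13.5
finger_force: 30.0
```

Run:
```python
from h import *
F=[]
for i in range(4):
    grab_frame("top");s=get_state();F.append([s["wrist_force"][2],s["tool_pos"][2]])
print(np.round(F,2))
```

```text
[[ 3.94 55.72]
 [ 4.79 55.7 ]
 [ 3.73 55.68]
 [ 4.28 55.66]]
```

Emit:
{"method": "send_rows", "body": {
  "steps": [
    [[0, 0, 0.1], [0, 0, 0], -1],
    [[0, 0, 0], [0, 0, 0], -1],
    [[0, 0, 0], [0, 0, 0], -1],
    [[0, 0, 0], [0, 0, 0], -1]
  ]
}}

```text
clock: 26.15
tool_pos: [530.8, 364.2, 54.7]
ee_rot: [-0.0, 0.798, 0.603, 0.0]
wrist_force: [0.0, -0.1, 4.3]
width: 13.9
finger_force: 30.0
```

Emit:
{"method": "send_rows", "body": {
  "steps": [
    [[0, 0, 0.1], [0, 0, 0], -1],
    [[0, 0, 0], [0, 0, 0], -1],
    [[0, 0, 0], [0, 0, 0], -1],
    [[0, 0, 0], [0, 0, 0], -1]
  ]
}}

```text
clock: 26.55
tool_pos: [530.8, 364.2, 53.7]
ee_rot: [-0.0, 0.798, 0.603, 0.0]
wrist_force: [-0.8, 0.5, 5.6]
width: 13.7
finger_force: 30.0
```

Emit:
{"method": "send_rows", "body": {
  "steps": [
    [[0, 0, 0.1], [0, 0, 0], -1],
    [[0, 0, 0], [0, 0, 0], -1],
    [[0, 0, 0], [0, 0, 0], -1],
    [[0, 0, 0], [0, 0, 0], -1]
  ]
}}

```text
clock: 26.95
tool_pos: [530.8, 364.2, 53.5]
ee_rot: [0.0, 0.798, 0.603, 0.0]
wrist_force: [-2.0, -1.4, 9.5]
width: 14.0
finger_force: 30.0
```

Run:
```python
from h import *
F=[]
for i in range(6):
    grab_frame("top");s=get_state();F.append([s["wrist_force"][2],s["tool_pos"][2]])
print(np.round(F,2),np.mean(F,0))
```

```text
[[ 9.77 53.46]
 [ 9.88 53.45]
 [ 9.36 53.45]
 [10.23 53.45]
 [ 9.81 53.46]
 [10.47 53.44]] [ 9.91976632 53.45275344]
```

Emit:
{"method": "send_rows", "body": {
  "steps": [
    [[0, 0, -0.15], [0, 0, 0], -1],
    [[0, 0, 0], [0, 0, 0], -1],
    [[0, 0, 0], [0, 0, 0], -1],
    [[0, 0, 0], [0, 0, 0], -1],
    [[0, 0, 0], [0, 0, 0], -1]
  ]
}}

```text
clock: 27.75
tool_pos: [530.8, 364.2, 54.2]
ee_rot: [0.0, 0.798, 0.603, 0.0]
wrist_force: [-0.6, 0.2, 5.4]
width: 13.6
finger_force: 30.0
```

Run:
```python
from h import *
s,im,c=snap("w13");print(s["tool_pos"],s["wrist_force"],s["finger_force"],yawy(s))
for n in ("top",):
    t1=grab_frame(n)[:,:,::-1].copy();ct=cam(n)
    u=proj(ct,[462,387,56])[0];f=cv2.GaussianBlur(t1,(3,3),0);m=np.zeros((386,514),np.uint8)
    cv2.floodFill(f,m,tuple(int(v) for v in u),0,(6,)*3,(6,)*3,4|cv2.FLOODFILL_FIXED_RANGE|(255<<8))
    k=cv2.findContours(m[1:-1,1:-1],cv2.RETR_EXTERNAL,cv2.CHAIN_APPROX_NONE)[0][0].reshape(-1,2);print(circ(onplane(ct,k,56)[:,:2]))
```

```text
[530.78973498 364.2023168   54.21974976] [-0.59452492  0.17060713  5.41291687] 30.00081092119217 -15.793670943978002
(array([469.74801962, 407.54555763]), np.float64(25.76883781040963))
```

Run:
```python
from h import *
import pickle
s=pickle.load(open("w13.pkl","rb"));im=cv2.imread("pics/w13.png");c=cam("wrist",s);g=cv2.GaussianBlur(cv2.cvtColor(im,6),(3,3),0)
for g0 in((463,386.5),(601.5,336)):
    u=proj(c,[*g0,56])[0];print(u)
    try: print(face(c,im,g0,56))
    except Exception as e: print("x")
    if 0<u[1]<384: r0=int(u[1]);a=int(max(0,u[0]-80));print(a,g[r0,a:a+170:4])
sc=grab_frame("scene")[:,:,::-1].copy();cs=cam("scene");gs=cv2.cvtColor(sc,6)
for g0 in((463,386.5),(601.5,336)):
    u=proj(cs,[*g0,56])[0];r0,c0=int(u[1]),int(u[0]);print("scene",u.round(1),gs[r0,c0-28:c0+29:2],gs[r0-18:r0+22:2,c0])
```

```text
[125.68169377 240.96556955]
(array([467.1327708 , 389.04676644]), np.float64(23.501949843860174))
45 [192 199 212 217 174 148  96 210 143 136 192 214 214 214 215 215 215 215
 216 215 216 215 216 216 215 216 216 215 215 216 215 216 215 228 173  96
  56  84 103 104 102 100  88]
[395.1791122  259.31630889]
(array([602.19417453, 338.79775326]), np.float64(23.41804536734544))
315 [ 75  75  76  40  48  79  79 116 195 226 214 214 214 214 214 214 214 214
 215 214 214 214 214 214 213 214 214 214 213 213 213 201 193 205 196 220
 220 218 215 213 207 186 231]
scene [213.2 212.3] [167 122 132 132 137 125 126 172 187 184 198 198 199 196 197 201 198 198
 197 199 187 152 123  79  82  82  96  93  92] [ 70  71  63  77  84 130 171 165 198 197 197 196 196 203 158 135 103  84
  95 101]
scene [204.9 177.1] [225 221 226 227 125 112 112 115 110 190 188 201  83  70  59  72  70  70
  69  66 115 102  79  74  73 172 192 200 206] [48 39 31 63 68 68 54 52 69 59 60 50 49 40 41 36 38 29 36 37]
```

```bash
python3 -c "
from station import *
print(close_job())"
```

```text
the job is handed in; nothing more can be done
None
```

I handed in the job at about 28 s, with both dishes in their rings and the shaft keyed and home in the hub. The grip still holds the wing at 30 N, and the hub is pushed about 7 of its 8 mm down. My one doubt is the dish nearer the robot: it was centred when I placed it, but the best later reading put it about 3 mm off (limit 5 mm), with one oblique reading at 4.8 mm. No verdict was returned.

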